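Index the insect lamp one notch round on its swivel foot

TASK

Turn the insect lamp on its swivel foot one notch clockwise, seen from above: press the sprung plunger on the lamp's index arm right in with the fingertips, swing the arm round to the very next notch of the ring, and let the plunger spring fully up again so that the lamp is locked there. Nothing is to be picked up or carried: leave the dimmer knob on top of the lamp at its setting, and leave the other things on the bench where they lie.

Things in the scene. Friction and masses are not known exactly. Their poses are not given: they have to be found in the camera images.
- foot: The lamp's round grey plastic foot, 280 mm across, 10 mm high, screwed to the bench. Origin: centre of its underside, on the upright axis about which the lamp turns. Above it a fixed bare steel index ring, radius 118 mm, underside 26 and top 34 mm above the bench, has 8 open notches in its rim, 45 degrees apart, 15 mm wide, 16 mm deep. One lies along the foot's own -x: the arm starts locked there.
- next_notch (a point): The notch to turn to: a point on the ring's top face, in the middle of the notch next clockwise (seen from above) from the starting one, 110 mm from the lamp's axis. The arm, pointing over this notch, stands right.
- swivel (a joint): Angle of the lamp and its index arm on the foot, rad: 0 = starting notch, positive = clockwise seen from above, 0.785 = next notch. Slight friction (about 0.15 N m); it stays where it is left. In a notch it is locked (about 0.015 rad play either way) unless the plunger is pressed.
- index_arm_end (a point): Middle of the outer end of the index arm, on its top face, 150 mm from the axis, 56 mm above the bench. The arm is a flat grey bar, 36 mm wide, 14 mm thick. It grows from a deck disc of 80 mm radius and the same height, which carries the lamp itself, 100 mm across, up to 198 mm above the bench, shade on the arm's side, wire cage on the other. All of this turns together.
- plunger (a joint): Travel of the sprung plunger, m: 0 = fully up (locked in a notch), 0.011 = fully in, straight down. Spring about 3 N at the top, 8 N fully in. Its 12 mm wide tongue sits in the notch from below and is clear of the ring when pressed in 8 mm or more. Let go between notches it rests at 0.008 under the ring; the arm can then be pushed round, and it springs up by itself at a notch.
- plunger_top (a point): Centre of the flat top of the plunger's black rubber mushroom head, 36 mm across, 10 mm thick, near the end of the arm, 130 mm from the lamp's axis and 80 mm above the bench when up (14 mm of stem shows between head and arm). It sinks as it is pressed and goes round with the arm. A fingertip pressed on it grips it well enough to drag the arm round.
- dimmer (a joint): Turning angle of the dimmer knob, 36 mm across, on top of the lamp (198 to 219 mm above the bench, on the lamp's axis), rad; 0 at the start and to be left there.
- ashtray: Loose round clear glass ashtray, 110 mm across, 36 mm high. Origin: centre of its underside.
- candle_tin: Loose round closed candle tin, bare metal, 75 mm across, 45 mm high. Origin: centre of its underside.
- matchbox: Loose matchbox 56 x 36 x 16 mm. Origin: centre of its underside.
- incense_holder: Loose wooden pipe-style incense holder: a 260 mm long, 32 mm thick pipe along its x on a flat base, 38 mm high. Origin: centre of its underside.
- reading_stand: Loose folded aluminium reading stand lying flat, 240 x 170 mm, 20 mm high. Origin: centre of its underside.
- mug: Loose white mug, 80 mm across, 90 mm high, handle at its +y. Origin: centre of its underside.

How it is judged:
On the way, in this order (a step that is already met when the one before it is completed fails the run):
1. the plunger is pressed right in while the arm is still at its starting notch (value of joint plunger above 0.0075 m and value of joint swivel between -0.1 and 0.1 rad), for 0.02 s.
2. the arm is swung out from the starting notch with the plunger held in under the ring (value of joint plunger above 0.006 m and value of joint swivel above 0.15 rad), for 0.02 s.
3. the arm is at the next notch and the plunger has sprung up into it (value of joint plunger below 0.002 m and value of joint swivel between 0.745 and 0.825 rad), for 0.2 s.
At the end, for the whole second after the job is handed in: The lamp stands at rest one notch (0.785 rad, within 0.04) clockwise of its start, the plunger fully up in that notch (travel under 2 mm); the dimmer knob is within 0.2 rad of its setting and every loose thing within 20 mm of where it lay (all of step 3 and velocity of joint swivel between -0.05 and 0.05 rad/s and value of joint dimmer between -0.2 and 0.2 rad and distance of each of ashtray, candle_tin, matchbox, incense_holder, reading_stand, mug from where it was at the start of the episode below 0.02 m); the robot touches nothing.
It fails at once if the lamp is swung well past the next notch (value of joint swivel above 1.15 rad).
It fails at once if the lamp is turned the wrong way (value of joint swivel below -0.25 rad).
It fails at once if the dimmer knob is turned (value of joint dimmer above 0.35 rad or value of joint dimmer below -0.35 rad).
It fails at once if a loose thing is lifted, carried or knocked away (distance of any of ashtray, candle_tin, matchbox, incense_holder, reading_stand, mug from where it was at the start of the episode above 0.03 m).
It also fails if it takes over 40 s, if anything falls off the work surface, if the arm or the gripper's body presses on something with over 40 N, if the wrist force passes 120 N, or if a joint passes its speed limit or range.

ROBOT

A 6-joint arm with a two-finger parallel gripper is mounted at the origin on the work surface. World frame = base frame: x ahead of the robot, y to its left, z up, the work surface at z = 0. Lengths are in m, angles in rad, forces in N, time in s.
With the tool pointing down it reaches from about 0.35 to 0.975 m from the base axis. Payload 7.1 kg.
Tool frame: the origin (TCP) lies midway between the tips of the shut fingers; the grasp point (between the pads) lies env.grip_depth behind it (env.grip_depth is the distance from the TCP to the grasp point, in m); z points along the fingers, y is the direction in which the jaws open and shut (so a half turn about z gives the same grasp; the last joint's range is limited). The gripper opens to 88 mm and grips with 3 to 60 N. Pads are 20 mm wide; open, the fingers measure 115 mm over their backs; the gripper's body (75 mm by 178 mm) begins 61 mm behind the grasp point.
Start: joints at [-1.348, 0.423, 1.63, -0, 1.089, -0.019], TCP at [0.15, -0.607, 0.223] pointing down, gripper open.
Joint ranges: [-3, 3], [-0.9, 2.11], [0.09, 2.58], [-1.31, 4.45], [0.11, 2.69], [-2.54, 2.54]. Speed limits (rad/s): [2.39, 2.39, 3.01, 3.14, 3.14, 3.14].

INTERFACE

Orientations are given as a unit quaternion [w, x, y, z].
In Python, from cell import get_obs, get_image, calibration, env gives the robot as it stands.
- The arm moves only by the tool apply_moves, never from a script. Its arguments are lists of equal length, an entry for each row: "dp": the shift along the tool's x, y, z in m, a list of three; "roll": the turn about the tool's z in rad. In form: {"dp": [[tx, ty, tz], ...], "roll": [roll, ...]}. A call has 1 to 20 rows; each row is the pose to reach, as a shift and turn from the pose commanded when the call began, along the tool's axes at that moment; what a row does not reach only later rows make up. A row lasts 1/8 s, in which the tool goes at most 62.5 mm and 10.7 degrees, less where a joint would pass 70% of its speed; a pose out of reach is approached as far as the arm can. A call with a gripper value outside its range is refused whole. "gripper" is the opening, from -1 (shut) to 1 (fully open), set as the call begins (left out, the last holds). The fingers move at their own pace and stop on an object; "grip_force" is the grip in N (left out, the last holds). Time passes only in rows, so rows that repeat a pose let the fingers close. It gives the time, the measured TCP pose, the force and the opening at its end, in the units of the state.
- get_obs(): the state, without advancing time (a new reading comes with each control period).
- get_image(name): name is "scene" or "side" or "wrist"; returns (picture, depth): 384x512x3 uint8, red, green, blue; 384x512 float32, m along the optical axis (not along the pixel's ray), 0 where there is no reading.
- calibration(name): a dict with "fx", "fy", "cx", "cy" (pixels), "xyz" and "attitude" of the camera in the world; the wrist camera has in their place "hand_eye" (4x4, takes a point from camera to tool coordinates, whose origin is the TCP and whose axes are the flange's). Camera axes: x right, y up, looking along -z (the intrinsics and any distortion apply to the point x, -y, -z); pixel columns grow to the right and rows downward; lengths in m; the calibration is good to about 2 mm. A picture is of the moment at which its call begins: read the wrist's pose just before it. calibration takes no time and is no camera call.
- env.sign_off(): hands the job in, once; it reports no verdict.
The state is a dict: "time": time; "joints": joint angles; "joint_velocities": joint speeds; "joint_efforts": joint torques, N m; "tcp_pos": TCP position; "tcp_rot": TCP orientation; "ft_force": force on the tool from outside, world axes, zero at the start; "torque": the same for the moment, N m; "gripper_width": finger opening in m.
Only numpy, scipy, OpenCV 4.12 (cv2) and the standard library are available. Lean on these libraries where they do the work, as an engineer would, in place of code of your own. Each camera call takes 0.05 s, during which the arm holds its last target.

## Working session

There is one attempt and no reset: what is moved stays moved. The work goes in short steps, Python scripts to look and compute and a tool call to move; the robot and the scene stay as the last step left them, time stands still between calls to the robot, and variables do not carry over. Pictures are saved under pics/ and viewed, and the job is handed in when it is done.

Besides the shell and the picture viewer there is one more tool, called as name(argument=value, ...), one argument or row to a line, values as JSON. apply_moves: Moves the arm, as the interface text tells. Its arguments: {"type":"object","properties":{"dp":{"type":"array"},"roll":{"type":"array"},"gripper":{"type":"number"},"grip_force":{"type":"number"}},"required":["dp","roll"]}

```bash
mkdir -p pics; cat > h.py <<'E'
from cell import get_obs, get_image, calibration, env
import numpy as np, cv2
from scipy.spatial.transform import Rotation as R
E
python3 - <<'E'
from h import *
o=get_obs();print({k:np.round(v,3) for k,v in o.items()},env.grip_depth)
for n in("scene","side","wrist"):
    im,d=get_image(n);cv2.imwrite(f"pics/{n}0.png",im[:,:,::-1]);np.save(n+"0.npy",d);print(n,calibration(n))
E
```

```text
{'time': np.float64(0.0), 'joints': array([-1.348,  0.424,  1.631, -0.   ,  1.089, -0.019]), 'joint_velocities': array([-0.001,  0.   , -0.   , -0.002, -0.   ,  0.   ]), 'joint_efforts': array([-3.0000e-03, -5.4463e+01, -2.7367e+01,  6.4000e-02,  2.3000e-02,
       -0.0000e+00]), 'tcp_pos': array([ 0.15 , -0.606,  0.222]), 'tcp_rot': array([-0.001,  0.993,  0.121, -0.   ]), 'ft_force': array([-0.413, -0.386,  0.617]), 'torque': array([-0.013, -0.015, -0.037]), 'gripper_width': np.float64(0.088)} 0.0187
scene {'fx': 421.74838399950085, 'fy': 421.74838399950085, 'cx': 248.64661526858086, 'cy': 183.53674299968606, 'xyz': array([ 1.4113827 , -0.09490163,  1.15839276]), 'attitude': array([0.69522718, 0.25772984, 0.23891293, 0.62702082])}
side {'fx': 427.4284100862216, 'fy': 427.4284100862216, 'cx': 258.7369307829966, 'cy': 194.2598029624464, 'xyz': array([ 0.48229941, -1.31876843,  0.94304617]), 'attitude': array([ 0.87141752,  0.49008958, -0.0050435 , -0.02045151])}
wrist {'fx': 269.66890568121676, 'fy': 269.66890568121676, 'cx': 256.9076277825965, 'cy': 193.0708771227024, 'hand_eye': array([[-4.22082041e-05,  9.57757451e-01,  2.87577230e-01,
         7.87250261e-02],
       [ 9.99999986e-01,  8.69281568e-05, -1.42736914e-04,
         8.83766922e-04],
       [-1.61705902e-04,  2.87577220e-01, -9.57757441e-01,
        -1.61761855e-01],
       [ 0.00000000e+00,  0.00000000e+00,  0.00000000e+00,
         1.00000000e+00]])}
```

View pics/scene0.png

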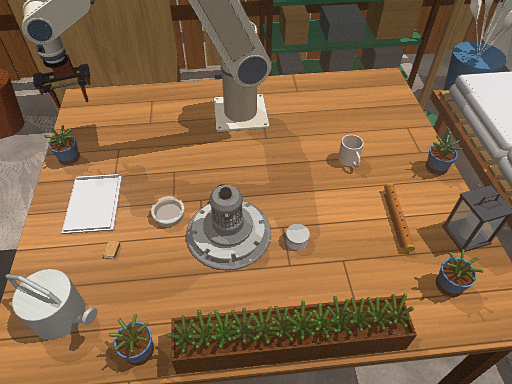

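View pics/side0.png

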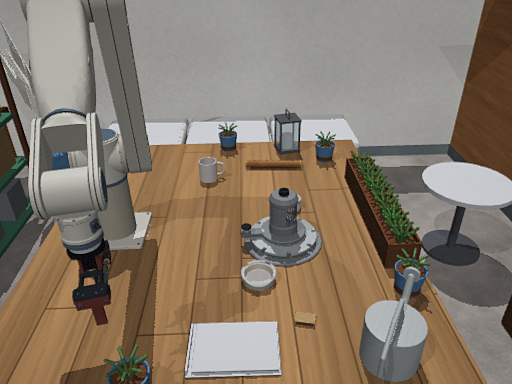

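View pics/wrist0.png

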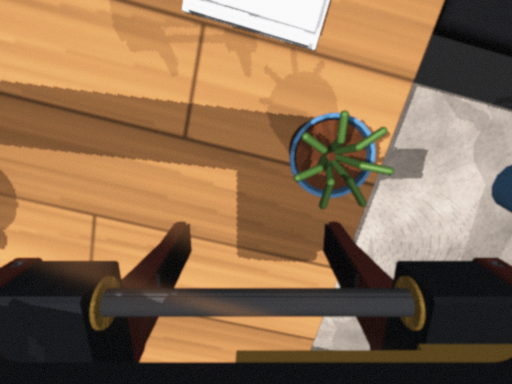

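The side view shows the black plunger head at about (247,230), left of the lamp at (284,215) and so towards the robot. In the scene view the lamp is at (228,215) and hides the index arm. Next I'll measure from the depth images.

```bash
cat >> h.py <<'E'
def cloud(n,d,o=None):
    c=calibration(n);v,u=np.mgrid[:384,:512]
    P=np.stack([(u-c['cx'])/c['fx']*d,-(v-c['cy'])/c['fy']*d,-d],-1)
    if n=='wrist':
        T=np.array(c['hand_eye']);q=o['tcp_rot']
        P=P@T[:3,:3].T+T[:3,3]
        return P@R.from_quat(q,scalar_first=True).as_matrix().T+o['tcp_pos']
    q=c['attitude'];return P@R.from_quat(q,scalar_first=True).as_matrix().T+c['xyz']
def fitc(X):
    A=np.c_[2*X,np.ones(len(X))];s=np.linalg.lstsq(A,(X**2).sum(1),rcond=None)[0]
    return s[:2],np.sqrt(s[2]+s[:2]@s[:2])
E
python3 - <<'E'
from h import *
for n in("scene","side"):
    d=np.load(n+"0.npy");P=cloud(n,d);im=cv2.imread(f"pics/{n}0.png")
    X=P[d>0]
    print(n)
    m=(abs(P[...,0]-.6)<.4)&(abs(P[...,1])<.5)&(d>0)
    # lamp knob region
    k=m&(P[...,2]>.205)&(P[...,2]<.235)&(abs(P[...,1])<.4); print('knob',k.sum(),P[k].mean(0))
    c0=P[k].mean(0)[:2]
    r=np.hypot(*(P[...,:2]-c0).transpose(2,0,1))
    b=m&(P[...,2]>.07)&(P[...,2]<.09)&(r>.1)&(r<.17)
    print('plunger',b.sum(),P[b].mean(0) if b.any() else '',im[b].mean(0))
    if b.any(): print(np.argwhere(b).min(0),np.argwhere(b).max(0),P[b].min(0),P[b].max(0))
    f=m&(P[...,2]>.006)&(P[...,2]<.014)&(r>.12)&(r<.16)
    # outer edge by angular bin
    a=np.arctan2(P[...,1]-c0[1],P[...,0]-c0[0])
    E=[]
    for t in np.arange(-np.pi,np.pi,.1):
        s=f&(abs(a-t)<.05)
        if s.sum()>3:
            i=np.argmax(np.where(s,r,0));E.append(P.reshape(-1,3)[i,:2])
    print('foot',fitc(np.array(E)),len(E))
    # objects
    mm=(P[...,2]>.006)&(P[...,2]<.12)&(r>.15)&(d>0)&(P[...,0]>.2)&(P[...,0]<1.)&(abs(P[...,1])<.6)
    nl,l,st,ce=cv2.connectedComponentsWithStats(mm.astype('uint8'))
    for i in range(1,nl):
        if st[i,4]>30:
            Q=P[l==i];print(st[i],Q.min(0).round(3),Q.max(0).round(3))
E
```

```text
scene
knob 102 [ 0.61472839 -0.09317992  0.21419819]
plunger 9 [ 0.46804553 -0.10859963  0.08027798] [43.77777778 63.55555556 88.33333333]
[184 217] [186 223] [ 0.46370164 -0.11824206  0.07731074] [ 0.47297704 -0.09754082  0.08294491]
foot (array([ 0.61308992, -0.09427333]), np.float64(0.14266480054631692)) 51
[338 135  25  33 630] [0.242 0.345 0.006] [0.399 0.425 0.096]
[  74  174   48   58 2082] [ 0.316 -0.6    0.006] [ 0.562 -0.468  0.029]
[384 183  31  69 799] [0.463 0.45  0.006] [0.752 0.51  0.043]
[151 194  34  33 745] [ 0.426 -0.346  0.006] [ 0.575 -0.237  0.043]
[286 224  24  26 498] [0.628 0.088 0.006] [0.705 0.168 0.052]
[103 241  17  17 205] [ 0.612 -0.491  0.007] [ 0.673 -0.446  0.022]
[ 436  255   41   42 1126] [0.823 0.502 0.006] [0.919 0.596 0.12 ]
[  37  282   48   57 1098] [ 0.799 -0.6    0.006] [ 0.919 -0.488  0.12 ]
[ 234  296  176   40 2753] [ 0.93  -0.098  0.074] [1.    0.359 0.12 ]
[ 170  312   72   35 1074] [ 0.919 -0.277  0.006] [ 1.    -0.083  0.12 ]
[114 321  40  39 876] [ 0.924 -0.407  0.008] [ 1.    -0.313  0.12 ]
side
knob 62 [ 0.6059448  -0.10052831  0.2
[... 163 characters left out ...]
316 -0.08533435  0.0820212 ]
foot (array([ 0.60619806, -0.09910915]), np.float64(0.13597659322343159)) 35
[315 133  20  29 408] [0.819 0.487 0.007] [0.909 0.597 0.12 ]
[ 344  154   82  151 3554] [ 0.892 -0.507  0.006] [1.    0.364 0.12 ]
[198 157  27  25 450] [0.272 0.336 0.006] [0.386 0.433 0.093]
[245 160  56   9 425] [0.48  0.44  0.006] [0.738 0.497 0.042]
[297 195   4  15  37] [0.679 0.085 0.006] [0.695 0.151 0.047]
[241 260  35  30 718] [ 0.458 -0.351  0.006] [ 0.566 -0.236  0.039]
[295 312  20  14 233] [ 0.608 -0.494  0.006] [ 0.665 -0.448  0.02 ]
[ 186  322   94   41 3190] [ 0.315 -0.6    0.006] [ 0.555 -0.472  0.024]
[359 322   6  32  66] [ 0.761 -0.6    0.009] [ 0.766 -0.578  0.118]
```

```bash
cat >> h.py <<'E'
def todp(target,xang):
    o=get_obs();M=R.from_quat(o['tcp_rot'],scalar_first=True).as_matrix()
    dp=M.T@(np.array(target)-o['tcp_pos']);a=np.arctan2(M[1,0],M[0,0])
    roll=-((xang-a+np.pi)%(2*np.pi)-np.pi)
    return dp.round(4),round(roll,3),round(a,3),M[:,2].round(4)
E
python3 - <<'E'
from h import *
print(todp([.45,-.105,.22],np.pi))
E
```

```text
(array([ 0.4117, -0.4149,  0.0026]), np.float64(-2.9), np.float64(0.242), array([-3.0e-04,  1.2e-03, -1.0e+00]))
```

apply_moves(
  dp=[
    [0.034,-0.034,0],
    [0.069,-0.069,0],
    [0.103,-0.104,0],
    [0.137,-0.138,0],
    [0.172,-0.173,0],
    [0.206,-0.207,0],
    [0.24,-0.242,0],
    [0.275,-0.277,0],
    [0.309,-0.311,0],
    [0.343,-0.346,0],
    [0.378,-0.38,0],
    [0.412,-0.415,0.002],
    [0.412,-0.415,0.002],
    [0.412,-0.415,0.002],
    [0.412,-0.415,0.002],
    [0.412,-0.415,0.002],
    [0.412,-0.415,0.002],
    [0.412,-0.415,0.002],
    [0.412,-0.415,0.002],
  ],
  roll=[-0.1,-0.25,-0.4,-0.55,-0.7,-0.85,-1.0,-1.18,-1.36,-1.54,-1.72,-1.9,-2.08,-2.26,-2.44,-2.62,-2.8,-2.9,-2.9],
  gripper=-1,
  grip_force=20,
)

```text
time: 2.52
tcp_pos: [0.4502, -0.1052, 0.2206]
tcp_rot: [-0.0, 0.0, 1.0, 0.0]
ft_force: [-0.8, 0.4, 0.2]
gripper_width: 0.0002
```

```bash
python3 - <<'E'
from h import *
o=get_obs();im,d=get_image("wrist");cv2.imwrite("pics/w1.png",im[:,:,::-1])
print(o['time'],o['tcp_pos'],o['gripper_width'],o['joints'].round(3))
import pickle;pickle.dump((o,im,d),open('w1.pkl','wb'))
P=cloud('wrist',d,o)
c0=np.array([.611,-.097]);r=np.hypot(P[...,0]-c0[0],P[...,1]-c0[1])
b=(P[...,2]>.072)&(P[...,2]<.088)&(r>.1)&(r<.17)&(d>0)
print(b.sum(),P[b].mean(0),P[b].min(0),P[b].max(0),np.argwhere(b).min(0),np.argwhere(b).max(0),np.median(P[b][:,2]))
np.save('w1m.npy',b)
E
```

```text
2.525 [ 0.45019051 -0.1051911   0.22058239] 0.00019735839719602766 [-0.255  0.185  1.979 -0.     0.977 -1.825]
678 [ 0.4792494  -0.10509686  0.0794871 ] [ 0.46280428 -0.12282871  0.07367825] [ 0.4975368  -0.08810747  0.08169683] [193 243] [221 272] 0.07958321180783691
```

View pics/w1.png

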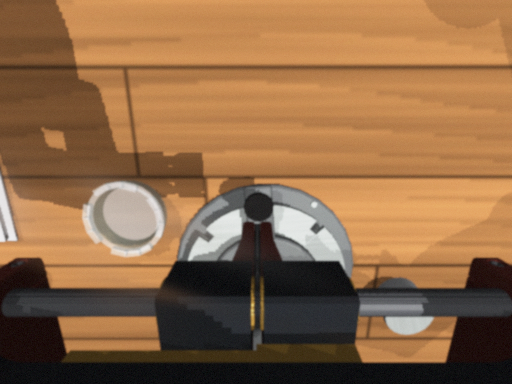

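The wrist view shows the plunger head at (258,207). The ring notches are at about (318,227), the next one clockwise (+y side), and (200,235). The fingertips are below the head, at (258,240).

```bash
python3 - <<'E'
from h import *
import pickle;o,im,d=pickle.load(open('w1.pkl','rb'))
c=im[165:285,165:365,::-1];cv2.imwrite('pics/w1z.png',cv2.resize(c,None,fx=4,fy=4,interpolation=cv2.INTER_NEAREST))
P=cloud('wrist',d,o);b=np.load('w1m.npy')
Q=P[b];Q=Q[Q[:,2]>.077]
h=cv2.convexHull(Q[:,:2].astype('f4'))[:,0];print(cv2.minEnclosingCircle(Q[:,:2].astype('f4')),fitc(h))
# foot edge
z=P[...,2];m=(z>.005)&(z<.014)&(d>0);
c0=np.array([.611,-.097]);V=P[...,:2]-c0;r=np.hypot(*V.transpose(2,0,1));a=np.arctan2(V[...,1],V[...,0])
E=[]
for t in np.arange(0,6.28,.05):
    s=m&(abs((a-t+np.pi)%(2*np.pi)-np.pi)<.025)&(r>.12)&(r<.16)
    if s.sum()>2: E.append(P.reshape(-1,3)[np.argmax(np.where(s,r,0)),:2])
print(fitc(np.array(E)),len(E))
m=(z>.028)&(z<.04)&(r>.09)&(r<.13)&(d>0)
E=[]
for t in np.arange(0,6.28,.05):
    s=m&(abs((a-t+np.pi)%(2*np.pi)-np.pi)<.025)
    if s.sum()>2: 
        i=np.argmax(np.where(s,r,0));E.append(P.reshape(-1,3)[i,:2]);print(round(t,2),round(float(r.flat[i]),3),end='; ')
print(fitc(np.array(E)),len(E))
E
```

```text
((0.4807485342025757, -0.10514313727617264), 0.018079666420817375) (array([ 0.48041728, -0.10516615]), np.float64(0.017522979940681273))
(array([ 0.60930744, -0.09477016]), np.float64(0.13853272627923888)) 57
1.75 0.119; 1.8 0.12; 1.85 0.12; 1.9 0.12; 1.95 0.12; 2.0 0.12; 2.05 0.12; 2.1 0.12; 2.15 0.12; 2.2 0.12; 2.25 0.12; 2.3 0.12; 2.35 0.12; 2.4 0.104; 2.45 0.104; 2.5 0.12; 2.55 0.12; 2.6 0.12; 2.65 0.12; 2.7 0.12; 2.75 0.12; 2.8 0.12; 2.85 0.119; 2.9 0.12; 2.95 0.119; 3.0 0.119; 3.05 0.119; 3.4 0.118; 3.45 0.118; 3.5 0.118; 3.55 0.118; 3.6 0.118; 3.65 0.118; 3.7 0.118; 3.75 0.118; 3.8 0.117; 3.85 0.117; 3.9 0.117; 3.95 0.101; 4.0 0.101; 4.05 0.117; 4.1 0.117; 4.15 0.116; 4.2 0.116; 4.25 0.116; 4.3 0.116; 4.35 0.116; 4.4 0.116; (array([ 0.60782333, -0.09435806]), np.float64(0.11513303364174339)) 48
```

View pics/w1z.png

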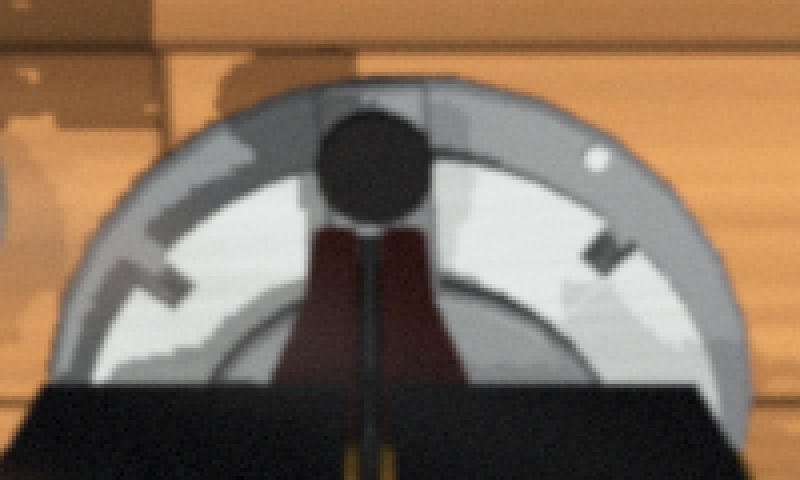

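```bash
python3 - <<'E'
from h import *
from scipy.optimize import least_squares
import pickle;o,im,d=pickle.load(open('w1.pkl','rb'))
P=cloud('wrist',d,o);z=P[...,2]
c=np.array([.6103,-.0965]);
for it in range(3):
    V=P[...,:2]-c;r=np.hypot(*V.transpose(2,0,1));a=np.arctan2(V[...,1],V[...,0])%(2*np.pi)
    m=(z>.029)&(z<.04)&(r>.085)&(r<.13)&(d>0);E=[];T=[];N=[]
    for t in np.arange(1.7,4.5,.01):
        s=m&(abs(a-t)<.012)
        if s.sum()<3: continue
        i=np.argmax(np.where(s,r,0)); rr=r.flat[i]
        if rr>.113: E.append(P.reshape(-1,3)[i,:2])
        elif abs(t-3.18)>.3: N.append(t)
    E=np.array(E);s=least_squares(lambda x:np.hypot(*(E-x).T)-.1175,c,loss='soft_l1',f_scale=.001);c=s.x
    print(c,len(E),np.round(N,2))
p=np.array([.4805,-.1052])-c;print(np.hypot(*p),np.arctan2(p[1],p[0])%6.2832)
E
```

```text
[ 0.60961257 -0.09470916] 215 [2.39 2.4  2.41 2.42 2.43 2.44 2.45 2.46 2.47 3.95 3.96 3.97 3.98 3.99
 4.   4.01 4.02 4.03 4.04]
[ 0.60961499 -0.09472386] 214 [2.39 2.4  2.41 2.42 2.43 2.44 2.45 2.46 2.47 2.48 3.96 3.97 3.98 3.99
 4.   4.01 4.02 4.03 4.04 4.05 4.06]
[ 0.60961478 -0.09472381] 214 [2.39 2.4  2.41 2.42 2.43 2.44 2.45 2.46 2.47 2.48 3.96 3.97 3.98 3.99
 4.   4.01 4.02 4.03 4.04 4.05 4.06]
0.129539090511959 3.2225685559937163
```

apply_moves(
  dp=[
    [-0.015,0,0.03],
    [-0.03,0,0.07],
    [-0.03,0,0.11],
    [-0.03,0,0.13],
    [-0.03,0,0.136],
    [-0.03,0,0.136],
  ],
  roll=[0,0,0,0,0,0],
)

```text
time: 3.32
tcp_pos: [0.4804, -0.1053, 0.0848]
tcp_rot: [-0.0, 0.0, 1.0, 0.0]
ft_force: [-0.1, -0.1, 0.1]
gripper_width: 0.0004
```

apply_moves(
  dp=[
    [0,0,0.002],
    [0,0,0.004],
    [0,0,0.006],
    [0,0,0.008],
    [0,0,0.008],
  ],
  roll=[0,0,0,0,0],
)

```text
time: 3.95
tcp_pos: [0.4808, -0.1053, 0.0769]
tcp_rot: [0.0, -0.0, 1.0, -0.0]
ft_force: [0.3, -0.3, 3.5]
gripper_width: 0.0003
```

apply_moves(
  dp=[
    [0,0,0.002],
    [0,0,0.004],
    [0,0,0.006],
    [0,0,0.007],
    [0,0,0.007],
  ],
  roll=[0,0,0,0,0],
)

```text
time: 4.58
tcp_pos: [0.4807, -0.1053, 0.0698]
tcp_rot: [0.0, -0.0, 1.0, -0.0]
ft_force: [0.0, -0.8, 6.8]
gripper_width: 0.0006
```

apply_moves(
  dp=[
    [0,0,0.001],
    [0,0,0.0015],
    [0,0,0.0015],
  ],
  roll=[0,0,0],
)

```text
time: 4.95
tcp_pos: [0.4809, -0.1053, 0.0692]
tcp_rot: [0.001, -0.0, 1.0, -0.0]
ft_force: [-1.6, 0.5, 17.8]
gripper_width: 0.0007
```

```bash
python3 - <<'E'
import numpy as np
a0=3.222
for k in np.arange(.05,.80,.05).tolist()+[.785]:
    a=a0-k;d=.13*np.array([np.cos(a)-np.cos(a0),np.sin(a)-np.sin(a0)]);print(round(k,3),(-d[0]).round(4),d[1].round(4))
E
```

```text
0.05 0.0004 0.0065
0.1 0.0004 0.013
0.15 0.0001 0.0195
0.2 -0.0005 0.026
0.25 -0.0014 0.0324
0.3 -0.0027 0.0388
0.35 -0.0043 0.0451
0.4 -0.0062 0.0513
0.45 -0.0084 0.0574
0.5 -0.0109 0.0634
0.55 -0.0137 0.0693
0.6 -0.0167 0.075
0.65 -0.0201 0.0805
0.7 -0.0237 0.0859
0.75 -0.0277 0.0911
0.785 -0.0305 0.0946
```

apply_moves(
  dp=[
    [0,0.002,-0.0005],
    [0.0004,0.0065,-0.0005],
    [0.0004,0.013,-0.0005],
    [0.0001,0.0195,-0.0005],
    [-0.0005,0.026,-0.0005],
    [-0.0014,0.0324,-0.0005],
    [-0.0027,0.0388,-0.0005],
    [-0.0027,0.0388,-0.0005],
  ],
  roll=[0.015,0.05,0.1,0.15,0.2,0.25,0.3,0.3],
)

```text
time: 5.95
tcp_pos: [0.4831, -0.0661, 0.0692]
tcp_rot: [0.0, 0.15, 0.989, 0.0]
ft_force: [-1.6, 2.6, 13.9]
gripper_width: 0.0005
```

```bash
cat > look.py <<'E'
from h import *
import sys,pickle
o=get_obs();im,d=get_image("wrist");im2,d2=get_image("side")
n=sys.argv[1];pickle.dump((o,im,d,im2,d2),open(n+'.pkl','wb'))
cv2.imwrite(f"pics/{n}.png",np.hstack([cv2.resize(im[120:340,120:400],(560,440)),cv2.resize(im2[190:270,210:330],None,fx=2,fy=2)] if 0 else [cv2.resize(im[165:285,155:365],(420,240)),cv2.resize(im2[180:270,210:340],(347,240),interpolation=cv2.INTER_CUBIC)])[:,:,::-1])
print(o['time'],o['tcp_pos'],o['ft_force'])
E
python3 look.py s1
```

```text
5.95 [ 0.48312559 -0.06606385  0.06921632] [-1.64561951  2.63509205 13.85691452]
```

View pics/s1.png

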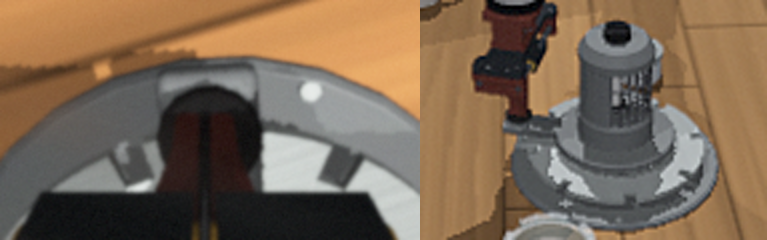

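The arm has followed the fingertips out of the starting notch, and the next notch shows at (340,168) in the left crop. I'll carry on along the arc.

```bash
python3 - <<'E'
import numpy as np
a0=3.222-.3;x=np.pi-.3;X=np.array([np.cos(x),np.sin(x)]);Y=np.array([np.sin(x),-np.cos(x)])
for k in np.arange(.05,.46,.05).tolist()+[.47,.485]:
    a=a0-k;d=.13*np.array([np.cos(a)-np.cos(a0),np.sin(a)-np.sin(a0)]);print(round(k,3),(d@X).round(4),(d@Y).round(4))
E
```

```text
0.05 0.0004 0.0065
0.1 0.0004 0.013
0.15 0.0001 0.0195
0.2 -0.0005 0.026
0.25 -0.0014 0.0324
0.3 -0.0027 0.0388
0.35 -0.0043 0.0451
0.4 -0.0062 0.0513
0.45 -0.0084 0.0574
0.47 -0.0093 0.0598
0.485 -0.0101 0.0616
```

apply_moves(
  dp=[
    [0.0004,0.0065,0],
    [0.0004,0.013,0],
    [0.0001,0.0195,0],
    [-0.0005,0.026,0],
    [-0.0014,0.0324,0],
    [-0.0027,0.0388,0],
    [-0.0043,0.0451,0],
    [-0.0062,0.0513,0],
    [-0.0084,0.0574,0],
    [-0.0093,0.0598,0],
    [-0.0099,0.061,0],
    [-0.0099,0.061,0],
  ],
  roll=[0.05,0.1,0.15,0.2,0.25,0.3,0.35,0.4,0.45,0.47,0.48,0.48],
)

```text
time: 7.55
tcp_pos: [0.51, -0.0107, 0.0692]
tcp_rot: [-0.001, 0.38, 0.925, 0.0]
ft_force: [-4.3, 2.1, 12.4]
gripper_width: 0.0006
```

```bash
python3 look.py s2; python3 - <<'E'
from h import *
import pickle
o,im,d,im2,d2=pickle.load(open('s2.pkl','rb'))
C=np.array([.6098,-.0947]);p=o['tcp_pos'][:2]-C;print(np.hypot(*p),3.222-np.arctan2(p[1],p[0]))
# arm bar edges at z~.056
P=cloud('wrist',d,o);V=P[...,:2]-C;a0=3.222-.785
u=V@np.array([np.cos(a0),np.sin(a0)]);w=V@np.array([-np.sin(a0),np.cos(a0)])
m=(abs(P[...,2]-.056)<.005)&(u>.09)&(u<.16)&(abs(w)<.06)&(d>0)
for uu in (.10,.11,.12,.135,.14,.145): 
    s=m&(abs(u-uu)<.004); print(uu,s.sum(),w[s].min().round(4) if s.any() else '',w[s].max().round(4) if s.any() else '')
E
```

```text
7.55 [ 0.51004004 -0.01065237  0.069209  ] [-4.29339088  2.05051018 12.42747688]
0.13044559941621786 0.7805303352290327
0.1 10 -0.0177 -0.0152
0.11 58 -0.0182 -0.0132
0.12 1 -0.0174 -0.0174
0.135 39 -0.0178 0.0177
0.14 151 -0.0181 0.0177
0.145 414 -0.0181 0.0176
```

View pics/s2.png

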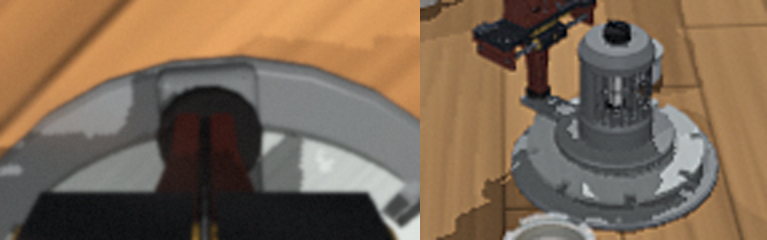

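The arm's edges are symmetric (±18 mm) about the notch direction, so it stands at about 0.785 rad. Now I'll let it up slowly.

apply_moves(
  dp=[
    [0,0,-0.002],
    [0,0,-0.004],
    [0,0,-0.006],
    [0,0,-0.008],
    [0,0,-0.009],
    [0,0,-0.009],
  ],
  roll=[0,0,0,0,0,0],
)

```text
time: 8.4
tcp_pos: [0.51, -0.0109, 0.0775]
tcp_rot: [-0.0, 0.38, 0.925, -0.0]
ft_force: [-1.6, 3.2, 4.2]
gripper_width: 0.0006
```

apply_moves(
  dp=[
    [0,0,-0.002],
    [0,0,-0.004],
    [0,0,-0.01],
    [0,0,-0.03],
    [0,0,-0.06],
    [0.01,0,-0.1],
    [0.03,0,-0.15],
    [0.03,0,-0.15],
  ],
  roll=[0,0,0,0,0,0,0,0],
)

```text
time: 9.4
tcp_pos: [0.491, 0.0104, 0.2315]
tcp_rot: [0.004, 0.38, 0.925, 0.001]
ft_force: [0.4, 0.0, 0.1]
gripper_width: 0.0009
```

```bash
python3 look.py s3; python3 - <<'E'
from h import *
import pickle
o,im,d,im2,d2=pickle.load(open('s3.pkl','rb'))
C=np.array([.6098,-.0947])
P=cloud('wrist',d,o);V=P[...,:2]-C;r=np.hypot(*V.transpose(2,0,1))
b=(P[...,2]>.066)&(P[...,2]<.09)&(r>.1)&(r<.17)&(d>0);Q=P[b]
c=cv2.minEnclosingCircle(Q[:,:2].astype('f4'));p=np.array(c[0])-C
print(c,np.median(Q[:,2]),np.hypot(*p),3.222-np.arctan2(p[1],p[0]))
E
```

```text
9.4 [0.49096581 0.01039896 0.23146852] [0.43065198 0.04127528 0.13540287]
((0.5104880332946777, -0.010752853937447071), 0.018203169107437134) 0.07968085595550566 0.13003841764235152 0.7821590858228733
```

View pics/s3.png

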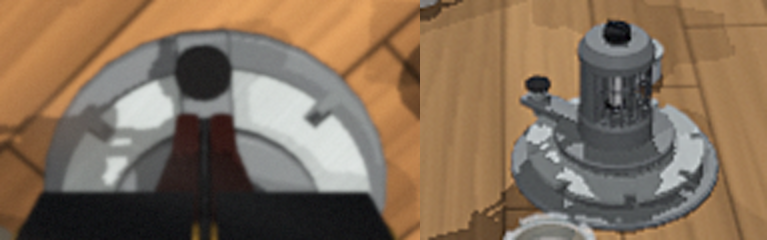

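The plunger head top is at 79.7 mm, the same height as at the start, and the lamp stands at about 0.782 rad. The robot is clear of everything, so I'm handing in.

```bash
python3 -c "
from h import *
d=get_image('scene')[1];P=cloud('scene',d);d0=np.load('scene0.npy');P0=cloud('scene',d0)
for n,(x,y,w,h) in dict(mug=(338,135,25,33),stand=(74,174,48,58),inc=(384,183,31,69),ash=(151,194,34,33),tin=(286,224,24,26),match=(103,241,17,17)).items():
    f=lambda P:(lambda q:q[q[:,2]>.006].mean(0).round(4))(P[y:y+h,x:x+w].reshape(-1,3))
    print(n,f(P)-f(P0))
print(env.sign_off())"
```

```text
mug [-0.0017  0.001  -0.0017]
stand [0.002  0.0011 0.0024]
inc [ 0.0029 -0.0022  0.0029]
ash [0.0022 0.0004 0.003 ]
tin [ 0.0073 -0.0022  0.0114]
match [-0.0141 -0.0072 -0.0217]
the job is handed in; nothing more can be done
None
```

```bash
python3 -c "
from h import *
import pickle
d=pickle.load(open('s3.pkl','rb'))[4];d0=np.load('side0.npy');P=cloud('side',d);P0=cloud('side',d0)
for n,(x,y,w,h) in dict(tin=(293,193,10,18),ash=(241,260,35,30),match=(295,312,20,14)).items():
    s=np.zeros(d.shape,bool);s[y:y+h,x:x+w]=1
    f=lambda P,d:(lambda q:np.r_[np.median(q,0).round(4),len(q)])(P[s&(d>0)&(P[...,2]>.006)&(P[...,2]<.06)])
    print(n,f(P,d),f(P0,d0))"
```

```text
the job is handed in; nothing more can be done
```

I turned the lamp one notch clockwise and handed the job in at about 9.5 s; no verdict was reported. With the fingers shut, I pressed the plunger to its stop (17.8 N) at the starting notch. I then swung the arm along the arc with the plunger held in, let it rise in the next notch, and lifted clear.

**Lamp:** the last wrist picture puts the lamp at 0.782 rad (target 0.785). The top of the plunger head is 79.7 mm above the bench, the same as at the start, so the plunger is fully up. The fingers were about 150 mm above the head and the wrist force read about zero.

**Loose things:** the before-and-after comparison in the scene camera agreed within about 5 mm for the mug, reading stand, incense holder and ashtray. It disagreed for two:

| Thing | Apparent shift in x, y, z (mm) |
|---|---|
| candle tin | 7, -2, 11 |
| matchbox | -14, -7, -22 |

I put this down to pixels with no depth reading that I did not mask out. The tool path never came near either of them, and a drop of 22 mm is impossible for a 16 mm high box. I handed in within the same script, before seeing these numbers, and a cleaner re-check afterwards was refused.

**Dimmer knob:** I did not measure its angle. The tool never went near it.

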